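Slide the hot covered pan home into the bench's corner rail

ROBOT

A 6-joint arm with a two-finger parallel gripper is mounted at the origin on the work surface. World frame = base frame: x ahead of the robot, y to its left, z up, the work surface at z = 0. Lengths are in mm, angles in rad, forces in N, time in s.
With the tool pointing down it reaches from about 300 to 775 mm from the base axis. Payload 14.6 kg.
Tool frame: the origin (TCP) lies between the finger pads; the fingertips stand 25 mm ahead of it and the grasp point (between the pads) lies 6 mm ahead of it; z points along the fingers, y is the direction in which the jaws open and shut (so a half turn about z gives the same grasp; the last joint's range is limited). The gripper opens to 94 mm and grips with 3 to 60 N. Pads are 16 mm wide; open, the fingers measure 119 mm over their backs; the gripper's body (75 mm by 177 mm) begins 78 mm behind the grasp point.
Start: joints at [-1.196, 0.3, 1.521, -0, 1.321, -0.067], TCP at [235.154, -497.184, 230.446] pointing down, gripper open.
Joint ranges: [-3.03, 3.03], [-0.79, 2.21], [0.23, 2.52], [-1.04, 4.18], [0, 3.07], [-2.55, 2.55]. Speed limits (rad/s): [2.22, 2.22, 2.57, 3.14, 3.14, 3.14].

INTERFACE

Orientations are given as a rotation vector (axis times angle).
In Python, from bench import ctrl gives the robot as it stands. The module is installed in compiled form; this text tells all that it offers. Calls block until the motion is done:
- ctrl.move_pose(position, orientation): joint-space move of the TCP to a pose.
- ctrl.servo_line(position, ori=None, v=150, until_force=None): straight line of the TCP; ori=None keeps the orientation; v is the mean speed in mm/s. With until_force (N) it stops when the force on the tool has changed by that much, and returns True; else False.
- ctrl.move_joints(angles): joint-space move.
- ctrl.set_gripper(opening, f_grip=None): finger opening in mm; f_grip is the grip in N (None keeps the last); returns when the fingers have stopped.
- ctrl.wait(seconds).
- ctrl.ik(position, orientation): joint angles nearest the present ones, or None.
- ctrl.capture(name): name is "side" or "top" or "wrist"; returns the picture (480x640x3 uint8, blue, green, red); there is no depth.
- ctrl.get_calibration(name): a dict with "fx", "fy", "cx", "cy" (pixels), "xyz" and "rotation" of the camera in the world. Camera axes: x right, y down, z forward; pixel columns grow to the right and rows downward; lengths in mm; the calibration is good to about 2 mm. A picture is of the moment at which its call begins: read the wrist's pose just before it. get_calibration takes no time and is no camera call; for the wrist camera it gives the pose at the moment of the call.
A pose or a line that the arm cannot do raises ctrl.Unreachable and nothing moves.
- ctrl.finish_job(): hands the job in, once; it reports no verdict.
Readings, each from a call of its own:
- ctrl.current_clock(): time.
- ctrl.current_q(): joint angles.
- ctrl.current_qd(): joint speeds.
- ctrl.current_effort(): joint torques, N m.
- ctrl.current_ee_pos(): TCP position.
- ctrl.current_eef_rot(): TCP orientation.
- ctrl.current_contact_force(): force on the tool from outside, world axes, zero at the start.
- ctrl.current_ft_torque(): the same for the moment, N m.
- ctrl.current_width(): finger opening in mm.
Only numpy, scipy, OpenCV 4.12 (cv2) and the standard library are available. Lean on these libraries where they do the work, as an engineer would, in place of code of your own. Each camera call takes 0.05 s, during which the arm holds its last target. There are 200 camera calls.

TASK

The covered rectangular steel pan is hot and full, so do not pick it up: push it along the bench with the fingertips or the outside of the fingers into the inside corner of the white L-shaped rail, until one long side lies flat against the long rail and one end is against the short end stop. Keep it flat on the bench throughout, leave the shaker, ramekin, pot and scoop where they stand, and move clear at the end.

Things in the scene. Friction and masses are not known exactly. Their poses are not given: they have to be found in the camera images.
- guide: White L-shaped plastic rail fixed to the bench, 30 mm high, 20 mm thick. Origin: inside corner of the L at bench level (z = 0). The long rail's inner face is its plane x = 0, running 440 mm from the corner along -y; the short end stop's inner face is its plane y = 0, running 120 mm along -x. The pan belongs on the x < 0, y < 0 side. Turned up to 0.15 rad from the world axes.
- pan: Loose straight-sided steel pan with a flat lid that stays on, no handles: 108 mm along its x, 176 mm along its y, 71 mm high, 0.5 to 0.85 kg. Origin: centre of its underside. Home is centre at x = -54, y = -88 mm in the guide's frame, sides parallel to it. Starts at x -100 to -125, y -170 to -300 mm there, its axes turned up to 0.3 rad from the guide's.
- shaker: Bystander: glass salt shaker with a steel top, 50 mm diameter, 80 mm high, standing behind the long rail. Origin: centre of its underside. Not to be moved.
- ramekin: Bystander: white ceramic ramekin, 80 mm diameter, 42 mm high, standing behind the long rail. Origin: centre of its underside. Not to be moved.
- pot: Bystander: open round steel pot, about 110 mm diameter with two small side handles, 85 mm high, standing to the left (+y) of the end stop. Origin: centre of its underside. Not to be moved.
- scoop: Bystander: serving scoop with a green handle, 220 mm long, 28 mm high, lying to the right (-y) of the work, handle to its -x. Origin: on the bench under the front end of the handle. Not to be moved.

How it is judged (in metres and radians):
At the end, for the whole second after the job is handed in: The pan stands flat and at rest on the bench in the rail's inside corner: its centre is within 5 mm of touching the long rail (long side parallel within 0.045 rad) and its end within 5 mm of touching the end stop (x of pan in the frame of guide between -0.059 and -0.05 m and y of pan in the frame of guide between -0.093 and -0.084 m and angle between the y axis of pan and the y axis of guide, either way round below 0.045 rad and height (world z) of pan below 0.004 m and angle between pan's own z axis and vertical below 0.03 rad and linear speed of pan below 0.01 m/s).
It fails at once if the pan is lifted off the bench or tipped (height (world z) of pan above 0.008 m or angle between pan's own z axis and vertical above 0.1 rad).
It fails at once if the shaker, ramekin, pot or scoop is shifted more than 15 mm or knocked over (distance of any of shaker, ramekin, pot, scoop from where it was at the start of the episode above 0.015 m or angle between any of shaker, ramekin, pot's own z axis and vertical above 0.3 rad).
It also fails if it takes over 48 s, if anything falls off the work surface, if the arm or the gripper's body presses on something with over 40 N, if the wrist force passes 120 N, or if a joint passes its speed limit or range.

## Working session

There is one attempt and no reset: what is moved stays moved. The work goes in short steps, each a Python script; the robot and the scene stay as the last script left them, time stands still between calls to the robot, and variables do not carry over. Pictures are saved under pics/ and viewed, on a budget of 10 in all, crops included, one or two more only if the job needs it, and the job is handed in when it is done.

```bash
mkdir -p pics
python3 - <<'E'
from bench import ctrl
import cv2
for n in("top","side"):
    im=ctrl.capture(n);cv2.imwrite(f"pics/{n}0.png",im);print(n,ctrl.get_calibration(n))
print(ctrl.current_clock(),ctrl.current_eef_rot())
E
```

```text
top {'fx': 502.3721093533768, 'fy': 502.3721093533768, 'cx': 322.04660091718887, 'cy': 238.70614738643278, 'xyz': array([ 516.26280063,  -17.27436705, 1098.87571347]), 'rotation': array([-2.15354123,  2.15713228, -0.09435863])}
side {'fx': 529.5803494355522, 'fy': 529.5803494355522, 'cx': 329.05418571626, 'cy': 229.93868570786046, 'xyz': array([ 464.87790529, 1102.10742611,  833.50921451]), 'rotation': array([-0.26484763,  2.71383191, -1.41215061])}
0.1 [-3.06419857e+00 -6.88105120e-01  2.60604625e-04]
```

View pics/top0.png

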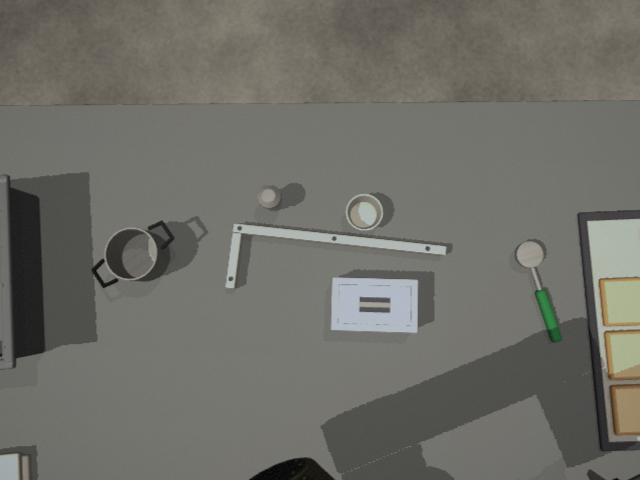

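View pics/side0.png

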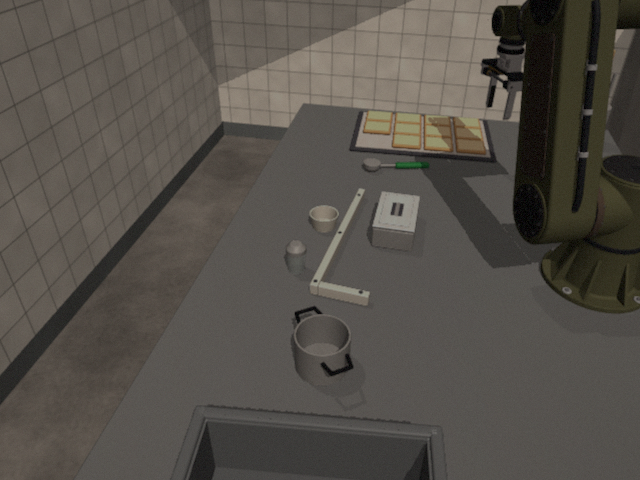

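The top view shows the L-rail with its corner near pixel (238,230), the long rail running to (445,250) and the end stop to (230,287). The pan lid is centred near (374,305). The side view agrees, and nothing stands between the pan and the corner. Next I measure both.

```bash
cat > h.py <<'E'
import numpy as np, cv2
from scipy.spatial.transform import Rotation as R
from bench import ctrl
def ray(n,px,z):
    c=ctrl.get_calibration(n);px=np.atleast_2d(px).astype(float)
    d=np.c_[(px[:,0]-c['cx'])/c['fx'],(px[:,1]-c['cy'])/c['fy'],np.ones(len(px))]@R.from_rotvec(c['rotation']).as_matrix().T
    return (c['xyz']+d*((z-c['xyz'][2])/d[:,2])[:,None])[:,:2]
def blob(im,seed,thr,close=5):
    m=(im.min(2)>thr).astype(np.uint8)
    m=cv2.morphologyEx(m,cv2.MORPH_CLOSE,np.ones((close,close)))
    n,l,s,_=cv2.connectedComponentsWithStats(m)
    k=l[seed[1],seed[0]]
    return (l==k).astype(np.uint8)*(k>0)
def rect(n,m,z):
    c=max(cv2.findContours(m,cv2.RETR_EXTERNAL,cv2.CHAIN_APPROX_NONE)[0],key=len)[:,0]
    return cv2.minAreaRect(ray(n,c,z).astype(np.float32))
E
python3 - <<'E'
from h import *
im=cv2.imread("pics/top0.png")
for p in[(345,290),(400,320),(290,234),(234,260),(374,325),(300,300),(374,330),(415,300)]:print(p,im[p[1],p[0]])
for t in(110,130,150):
    m=blob(im,(345,290),t,9);print(t,m.sum(),rect("top",m,71) if m.sum() else 0)
    g=blob(im,(290,234),t,5)
    if g.any():
        ys,xs=np.nonzero(g);P=ray("top",np.c_[xs,ys],30);print(g.sum(),xs.min(),xs.max(),ys.min(),ys.max())
        # long rail pixels vs end-stop pixels
        L=P[(xs>255)];S=P[(ys>248)&(xs<250)]
        for Q in(L,S):
            vx,vy,x,y=cv2.fitLine(Q.astype(np.float32),cv2.DIST_HUBER,0,.01,.01).ravel();print('line',vx,vy,x,y,np.ptp(Q@[-vy,vx]))
        print(rect("top",g,30))
E
```

```text
(345, 290) [196 186 178]
(400, 320) [197 186 177]
(290, 234) [180 183 175]
(234, 260) [182 184 176]
(374, 325) [193 186 178]
(300, 300) [117 122 122]
(374, 330) [193 186 177]
(415, 300) [196 186 179]
110 150940 ((604.2190551757812, -22.9822998046875), (1198.528564453125, 902.3082275390625), 89.96865844726562)
141524 40 607 52 479
line 0.747529 -0.66422915 569.83563 -141.17209 899.0348767832561
line 0.8351137 0.5500774 350.01407 325.3444 497.41444595776505
((583.1329345703125, -3.7901611328125), (1179.7227783203125, 924.8333740234375), 86.651611328125)
130 4604 ((494.49853515625, -100.27437591552734), (174.85308837890625, 106.68900299072266), 88.2917709350586)
2344 225 445 224 287
line 0.11103701 0.99381626 630.2666 -55.251698 18.638601423087835
line 0.992923 -0.11875958 570.6908 198.9542 19.287134815984842
((575.4035034179688, -22.381500244140625), (458.68719482421875, 137.7044219970703), 84.07105255126953)
150 4498 ((494.6335144042969, -100.54570007324219), (172.801025390625, 105.96028900146484), 88.2340087890625)
2149 226 445 224 287
line 0.11058906 0.9938662 630.11633 -55.131523 17.341291837376843
line 0.99347246 -0.11407242 570.6479 198.48627 16.923170461066917
((573.8860473632812, -22.756515502929688), (456.06268310546875, 136.6559295654297), 83.77384948730469)
```

Sizes match: lid 175x107, rail 460x140 outer. In the guide frame the pan is at about (-120, -296) and turned +0.08 rad. Push 1 goes along +x with the two spread fingers on the long side, until the pan seats on the rail.

```bash
cat >> h.py <<'E'
TH=-0.113
gx=np.array([np.cos(TH),np.sin(TH)]);gy=np.array([-gx[1],gx[0]])
C=gx*(np.array([630.2,-55.2])@gx-10)+gy*(np.array([570.67,198.7])@gy-10)
W=lambda x,y,z:np.r_[C+gx*x+gy*y,z]
def ori(a):   # pointing down, jaw axis at guide-frame angle a (half turn chosen for the last joint)
    return [(R.from_euler('z',TH+a+s-np.pi/2)*R.from_rotvec([np.pi,0,0])).as_rotvec() for s in(0,np.pi)]
def pick(p,a):
    c=[(abs(q[5]),i) for i,o in enumerate(ori(a)) if (q:=ctrl.ik(p,o)) is not None];print('j6',c)
    return ori(a)[min(c)[1]]
def G():
    p=ctrl.current_ee_pos();d=p[:2]-C;return np.round([d@gx,d@gy,p[2]],1)
def pan(tag,seed=None):
    im=ctrl.capture("top");cv2.imwrite(f"pics/{tag}.png",im)
    m=(im.min(2)>140).astype(np.uint8);m=cv2.morphologyEx(m,cv2.MORPH_CLOSE,np.ones((9,9)))
    out=[]
    for c in cv2.findContours(m,cv2.RETR_EXTERNAL,cv2.CHAIN_APPROX_NONE)[0]:
        if 2500<cv2.contourArea(c)<9000:
            (x,y),s,a=cv2.minAreaRect(ray("top",c[:,0],71).astype(np.float32));d=np.array([x,y])-C
            out.append(np.round([d@gx,d@gy,*s,((np.deg2rad(a)-TH+np.pi/4)%(np.pi/2))-np.pi/4],3))
    print('pan x,y,size,ang',*out)
def st(s):print(s,G(),'F',np.round(ctrl.current_contact_force(),1),'t',round(ctrl.current_clock(),1))
E
python3 - <<'E'
from h import *
print(C); pan('t1')
p=W(-220,-290,150);o=pick(p,np.pi/2);print(o)
ctrl.move_pose(p,o);st('above')
ctrl.servo_line(W(-220,-290,33));st('down')
print(ctrl.servo_line(W(-140,-290,33),v=50,until_force=30));st('mid')
print(ctrl.servo_line(W(-110,-290,33),v=25,until_force=15));st('seat')
pan('t2')
E
```

```text
[646.82636032 179.99332818]
pan x,y,size,ang [-1.19680e+02 -2.95762e+02  1.74632e+02  1.06445e+02  8.30000e-02] [-4.40810e+01 -7.71766e+02  1.02725e+02  3.08766e+02  5.60000e-02] [ 1.12630e+01 -1.91570e+02  1.50099e+02  4.56850e+02  2.67000e-01]
j6 [(np.float64(1.3854348622477293), 0), (np.float64(1.7561577913420645), 1)]
[ 3.13657961e+00 -1.77405563e-01 -1.08629577e-17]
above [-219.8 -290.5  150.2] F [-0.  -0.8  0.5] t 1.8
down [-219.6 -290.2   33.6] F [-0.8 -0.4 -0.4] t 2.7
False
mid [-140.3 -289.9   32.7] F [-6.9  1.2  3.5] t 4.5
True
seat [-116.6 -290.    32.4] F [-0.2 -1.  -0.2] t 5.4
pan x,y,size,ang [-1.08724e+02 -7.94854e+02  4.34661e+02  1.05789e+02  1.52000e-01] [ 1.30300e+00 -2.03092e+02  4.49726e+02  1.93662e+02  1.07000e-01]
```

View pics/t2.png

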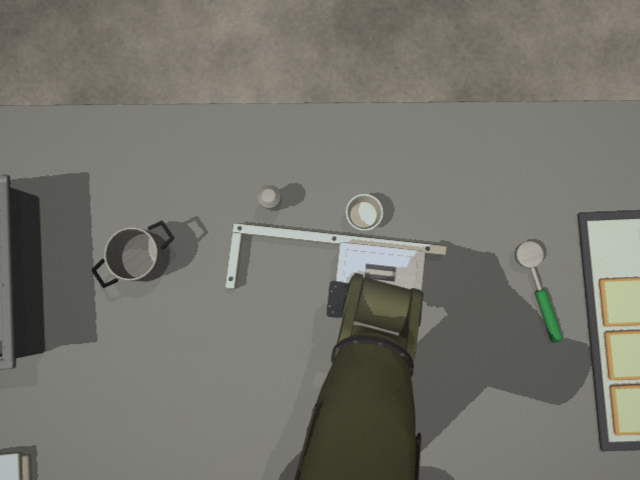

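The pan now lies against the long rail: its upper edge follows it around (340-425, 243-250), and the stop at TCP x -116.6 equals 108 plus a half finger. Push 2 goes along the rail from the -y end with the fingers narrowed.

Run:
```python
from h import *
ctrl.servo_line(W(-150,-290,33));ctrl.servo_line(W(-150,-290,150),v=200)
p=W(-57,-430,150);o=pick(p,0);print(o)
ctrl.move_pose(p,o);ctrl.set_gripper(45);st('above')
pan('t3')
ctrl.servo_line(W(-57,-430,33));st('down')
print(ctrl.servo_line(W(-57,-215,33),v=50,until_force=40));st('mid')
print(ctrl.servo_line(W(-57,-176,33),v=25,until_force=18));st('seat')
```

```text
j6 [(np.float64(0.3671248696624332), 1)]
[2.34334139e+00 2.09245204e+00 1.28125735e-16]
above [ -57. -430.  150.] F [0.1 0.8 0.3] t 9.0
pan x,y,size,ang [-1.09209e+02 -7.92269e+02  4.35743e+02  1.03327e+02  1.34000e-01] [-4.49100e+00 -2.07622e+02  4.43066e+02  2.15417e+02  3.00000e-02]
down [ -56.5 -430.2   33.9] F [0.4 0.7 0.1] t 10.0
False
mid [ -57.3 -215.3   33. ] F [-2.2 -6.3  1.1] t 14.4
True
seat [ -57.4 -185.3   32.8] F [-0.8 -4.4  3.4] t 15.6
```

The stop came at -185.3, against about -184 expected. Next, a light confirming press toward the rail near home, then back off and measure.

Run:
```python
from h import *
ctrl.servo_line(W(-57,-225,33));ctrl.servo_line(W(-57,-225,150),v=200)
p=W(-165,-88,150);ctrl.move_pose(p,pick(p,np.pi/2));ctrl.set_gripper(80)
ctrl.servo_line(W(-165,-88,33));st('down')
print(ctrl.servo_line(W(-106,-88,33),v=25,until_force=15));st('seat')
ctrl.servo_line(W(-165,-88,33));ctrl.servo_line(W(-165,-88,150),v=200)
p=W(-200,-450,200);ctrl.move_pose(p,pick(p,np.pi/2));st('clear')
im=ctrl.capture("top");cv2.imwrite("pics/t4.png",im)
cv2.imwrite("pics/t4c.png",cv2.resize(im[190:310,200:360],None,fx=5,fy=5,interpolation=cv2.INTER_NEAREST))
i=im.astype(int)
m=((i.min(2)>140)&(i[:,:,0]-i[:,:,2]>11)).astype(np.uint8);m=cv2.morphologyEx(m,cv2.MORPH_CLOSE,np.ones((9,9)))
m=cv2.morphologyEx(m,cv2.MORPH_OPEN,np.ones((9,9)))
for c in cv2.findContours(m,cv2.RETR_EXTERNAL,cv2.CHAIN_APPROX_NONE)[0]:
    if 2500<cv2.contourArea(c)<9000:
        r=cv2.minAreaRect(ray("top",c[:,0],71).astype(np.float32));d=np.array(r[0])-C;print(d@gx,d@gy,r,np.deg2rad(r[2])-TH)
```

```text
j6 [(np.float64(1.839234565589262), 0), (np.float64(1.3023580880005314), 1)]
down [-164.6  -87.9   33.7] F [ 0.6 -0.1  0.4] t 19.6
True
seat [-117.   -88.    32.7] F [ 0.4  0.4 -0.4] t 21.3
j6 [(np.float64(1.0535198025811177), 0), (np.float64(2.0880728510086755), 1)]
clear [-199.9 -449.7  199.8] F [-0.4  0.8  0.9] t 24.5
-53.87828015300091 -88.66806763530334 ((583.2935180664062, 97.96605682373047), (171.34909057617188, 103.58091735839844), 83.6613540649414) 1.5731660851099694
```

View pics/t4c.png

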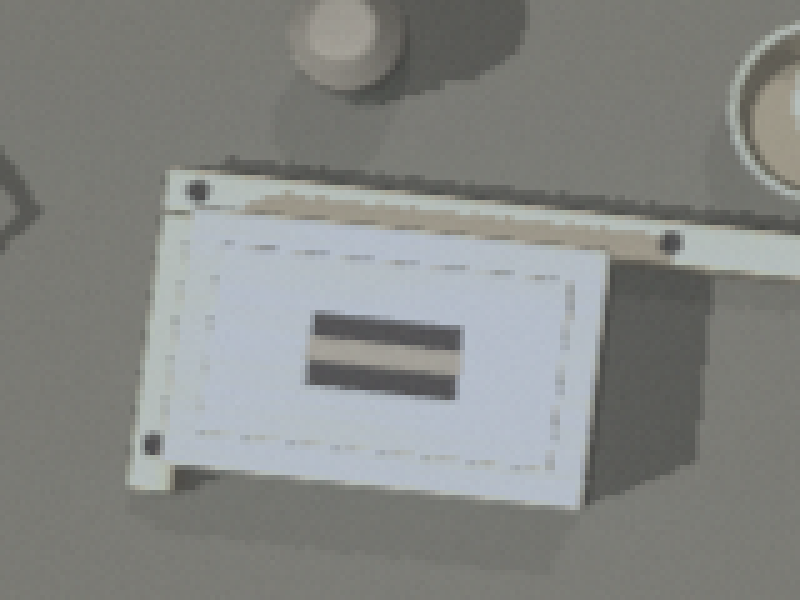

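The crop shows the pan seated in the corner, parallel to the rail and with its end at the stop; it measures (-53.9, -88.7) mm and 0.002 rad. I'll check the bystanders numerically against the first picture and hand in.

Run:
```python
from h import *
a=cv2.imread("pics/top0.png",0);b=cv2.imread("pics/t4.png",0)
for n,(x,y,w,h) in dict(shaker=(256,183,26,28),ramekin=(344,192,42,40),pot=(92,220,84,68),scoop=(514,238,50,106)).items():
    r=cv2.matchTemplate(b[y-12:y+h+12,x-12:x+w+12],a[y:y+h,x:x+w],cv2.TM_CCOEFF_NORMED);_,v,_,l=cv2.minMaxLoc(r);print(n,round(v,3),l[0]-12,l[1]-12)
ctrl.finish_job();print(ctrl.current_clock())
```

```text
shaker 0.997 0 0
ramekin 0.999 0 0
pot 0.999 0 0
scoop 0.776 0 0
the job is handed in; nothing more can be done
the job is handed in; nothing more can be done
```

The pan is in the inside corner of the rail and the job is handed in; the last clock reading before the hand-in was 24.5 s of the 48 s allowed.

I pushed the pan flush to the long rail with the two spread fingers. I then slid it along the rail to the end stop, pressed it lightly toward the rail once more, and moved clear.

**Final position:** the last top-camera measurement put the pan at x = -53.9, y = -88.7 mm in the guide's frame, against a home of -54, -88. It was about 0.002 rad off parallel. All three contact stops agreed with the pan being seated to about 1 mm.

**Bystanders:** template matching showed no pixel shift for the shaker, ramekin, pot or scoop. The scoop's match was weaker (0.78, against over 0.99 for the others). The arm's shadow falling on it is the likely cause, though I did not confirm that.

**Not measured directly:** tilt and height were not measured, since I took no closing side view. All pushes were horizontal and low, and vertical force stayed under 4 N in the readings I took.

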